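# Ready a sweet for airbrushing and hold the extractor flap at 45 degrees

## Robot

A 6-joint arm with a two-finger parallel gripper is mounted at the origin on the work surface. World frame = base frame: x ahead of the robot, y to its left, z up, the work surface at z = 0. Lengths are in mm, angles in rad, forces in N, time in s.
With the tool pointing down it reaches from about 350 to 925 mm from the base axis. Payload 6.4 kg.
Tool frame: the origin (TCP) lies midway between the tips of the shut fingers; the grasp point (between the pads) lies 19 mm behind it; z points along the fingers, y is the direction in which the jaws open and shut (so a half turn about z gives the same grasp; the last joint's range is limited). The gripper opens to 94 mm and grips with 3 to 60 N. Pads are 16 mm wide; open, the fingers measure 119 mm over their backs; the gripper's body (75 mm by 177 mm) begins 78 mm behind the grasp point.
Start: joints at [-1.403, 0.245, 1.558, -0, 1.339, -0.174], TCP at [217.874, -612.409, 205.455] pointing down, gripper open.
Joint ranges: [-3.13, 3.13], [-1.02, 2.26], [0.13, 2.54], [-0.95, 4.09], [0.21, 2.88], [-2.74, 2.74]. Speed limits (rad/s): [2.57, 2.57, 3.14, 3.14, 3.14, 3.14].

## Interface

Orientations are given as a 3x3 rotation matrix whose columns are the frame's x, y, z axes.
In Python, from plant import robot, grab_frame, models gives the robot as it stands.
- The arm moves only by the tool apply_moves, never from a script. Its argument "targets" is a list of rows, each an object of numbers: "x", "y", "z": the shift along the tool's x, y, z in cm; "ax", "ay", "az": the turn, a rotation vector about the tool's x, y, z in rad; "claw": the closure, from 0 (fully open) to 1 (shut). In form: [{"x": .., "y": .., "z": .., "ax": .., "ay": .., "az": .., "claw": ..}, ...]. A call has 1 to 10 rows; each row shifts and turns the pose as measured when the row begins, along the tool's axes as they then stand; what a row does not reach is not made up. A row lasts 1/8 s, in which the tool goes at most 62.5 mm and 10.7 degrees, less where a joint would pass 70% of its speed; a pose out of reach is approached as far as the arm can. A call with a gripper value outside its range is refused whole. The fingers move at their own pace and stop on an object; "newtons" is the grip in N (left out, the last holds). Time passes only in rows, so rows that do not move let the fingers close. It gives the time, the measured TCP pose, the force and the opening at its end, in the units of the state.
- robot.sense(): the state, without advancing time (a new reading comes with each control period).
- grab_frame(name): name is "side" or "top"; returns a dict with "image" (480x640x3 uint8, red, green, blue), "camera_matrix" (3x3 intrinsics, pixels), "k1" (the pictures are not rectified: a ray, as slopes to the right and down, at radius r is drawn at 1 + k1 r^2 times it, then the intrinsics apply), "world_from_camera" (4x4, takes a point from camera to world coordinates). Camera axes: x right, y down, z forward; pixel columns grow to the right and rows downward; lengths in mm; the calibration is good to about 2 mm. A picture is of the moment at which its call begins. There is no depth.
- robot.close_job(): hands the job in, once; it reports no verdict.
Trained networks look in the newest picture that a camera, given by its name, has taken for a name from the list of things; names that differ only in an ending like _2 or _b are one class to them, and where a whole thing is asked for, a point or a joint stands for the part that bears it (a point fixed in the world has none). Each returns a list of dicts, best first, with "score" (0 to 1); they miss things now and then, are a little off and sometimes report something else, mostly with a low value. They report only what shows in the picture. A call takes as long as a camera call. They do not tell look-alikes from the thing itself.
- models.search_frame(camera, thing): "location" ([x, y, z] in mm, in world coordinates, good to about 4 mm: the middle of the surface that is visible of it).
The state is a dict: "t": time; "joint_pos": joint angles; "qvel": joint speeds; "joint_efforts": joint torques, N m; "ee_pos": TCP position; "orientation": TCP orientation; "wrist_force": force on the tool from outside, world axes, zero at the start; "wrist_torque": the same for the moment, N m; "opening": finger opening in mm.
Only numpy, scipy, OpenCV 4.12 (cv2) and the standard library are available. Lean on these libraries where they do the work, as an engineer would, in place of code of your own. Each camera call takes 0.05 s, during which the arm holds its last target. There are 200 camera calls.

## Task

Get the yellow sweet ready for airbrushing: take it from its tray with a light grip (it is soft marzipan: no more than about 10 N), set it down without dropping it, upright and centred on the flat top of the upturned copper mould, and let go of it. Then lift the white flap of the extraction box (it has a red grip at the front) and hold it open at 45 degrees; it falls shut by itself, so finish while still holding it there, standing still. Leave the mould where it stands and leave the white sweets, the bottles, the ring cutter and the spatula alone.

Things in the scene. Friction and masses are not known exactly. Their poses are not given: they have to be found in the camera images.
- yellow_sweet_centre (a point): Centre (18 mm above its underside) of the yellow ribbed marzipan sweet: round, 48 mm across at the middle, 36 mm tall, about 60 g, standing upright; its z axis is its own upward axis. One of three in a row on the tray's floor, 75 mm between centres; the other two are ivory white; the yellow one's place in the row varies.
- tray: Aluminium tray with the three sweets, fixed, 240 mm (its x axis) by 165 mm (its y axis), rim 18 mm high, walls and floor 4 mm; origin at the centre of its underside. Its row of sweets runs along its x axis through its centre. It stands left or right of the robot; a like tray with bottles and a ring cutter stands on the other side.
- mould_top (a point): Centre of the flat top of the upturned round copper mould: top 68 mm across, 45 mm above the table, foot 94 mm across, about 0.3 kg, standing loose on the table in front of the extraction box; z axis up.
- extractor: Extraction box, aluminium, fixed on the table, open at the top under its flap: 200 x 200 mm and 100 mm high, origin at the centre of its underside; its x axis points from its front (the robot's side, where the red grip sticks out) to its back (where the hinge is), y to the left, z up.
- flap_hinge (a point): Point on the hinge line of the flap, half-way along it: on the back upper edge of the box, 100 mm behind the box's centre and 100 mm above the table. The hinge line runs along the box's y axis.
- flap_grip (a point): Centre of the flap's red grip: a cylinder along the box's y axis, 28 mm long, 22 mm thick, flat ends, on a 12 mm wide stem, 40 mm in front of the flap's front edge, free at both ends and below; 240 mm from the hinge line, 102 mm above the table when shut; at 45 degrees about 170 mm higher and 70 mm further back. Pinched on its two end faces, it can turn between the fingers.
- flap (a joint): Opening angle of the white flap (200 x 200 x 4 mm, about 0.3 to 0.55 kg) in rad: 0 = shut, lying flat on the box; grows as the front edge rises; stop at 1.4; 45 degrees = 0.785. It swings freely and falls shut from any angle; holding it takes about 2 to 3 N upwards at the grip.
Not all that is in view belongs to the job. What is shaped like the part that bears yellow_sweet_centre but purple is not meant.

How it is judged (in metres and radians):
On the way:
1. the yellow sweet stands upright and centred on the mould, let go, with the flap still shut (horizontal distance between yellow_sweet_centre and mould_top below 0.012 m and z of yellow_sweet_centre in the frame of mould_top between 0.012 and 0.024 m and angle between yellow_sweet_centre's own z axis and vertical below 0.12 rad and contact force between the fingers and yellow_sweet below 0.1 N and linear speed of yellow_sweet below 0.03 m/s and value of joint flap below 0.05 rad), for 0.3 s.
At the end, for the whole second after the job is handed in: The fingers hold the flap at rest at 45 degrees, give or take 6, while the yellow sweet stands free and upright on the mould, within 12 mm of the middle of its top, and the mould is within 20 mm of where it stood (value of joint flap between 0.68 and 0.89 rad and velocity of joint flap between -0.05 and 0.05 rad/s and contact force between the fingers and flap above 0.5 N and horizontal distance between yellow_sweet_centre and mould_top below 0.012 m and z of yellow_sweet_centre in the frame of mould_top between 0.012 and 0.024 m and angle between yellow_sweet_centre's own z axis and vertical below 0.12 rad and contact force between the fingers and yellow_sweet below 0.1 N and linear speed of yellow_sweet below 0.03 m/s and distance of mould_top from where it was at the start of the episode below 0.02 m and contact force between yellow_sweet and flap below 0.1 N); the arm keeps its last pose, push and grip.
It fails at once if the yellow sweet is squeezed (fingers' contact force on it, both pads together, over 32 N) (contact force between the fingers and yellow_sweet above 32 N).
It fails at once if the yellow sweet is dropped (falls free by some 2 cm or more) (linear speed of yellow_sweet above 0.6 m/s and contact force between the fingers and yellow_sweet below 0.05 N).
It fails at once if the yellow sweet is tipped over (angle between yellow_sweet_centre's own z axis and vertical above 0.7 rad).
It fails at once if the mould is pushed away by more than 20 mm (distance of mould_top from where it was at the start of the episode above 0.02 m).
It fails at once if a white sweet, colour bottle, the ring cutter or the spatula is moved by more than 20 mm (distance of any of white_sweet_a, white_sweet_b, cutter, colour_red, colour_blue, spatula from where it was at the start of the episode above 0.02 m).
It also fails if it takes over 56 s, if anything falls off the work surface, if the arm or the gripper's body presses on something with over 40 N, if the wrist force passes 120 N, or if a joint passes its speed limit or range.

## Working session

There is one attempt and no reset: what is moved stays moved. The work goes in short steps, Python scripts to look and compute and a tool call to move; the robot and the scene stay as the last step left them, time stands still between calls to the robot, and variables do not carry over. Pictures are saved under pics/ and viewed, about 8 in all and at most 12, crops included, and the job is handed in when it is done.

Besides the shell and the picture viewer there is one more tool, called after "Call:" as name(argument=value, ...), one argument or row to a line, values as JSON. apply_moves: Moves the arm, as the interface text tells. Its arguments: {"type":"object","properties":{"targets":{"type":"array","items":{"type":"object","properties":{"x":{"type":"number"},"y":{"type":"number"},"z":{"type":"number"},"ax":{"type":"number"},"ay":{"type":"number"},"az":{"type":"number"},"claw":{"type":"number"}}}},"newtons":{"type":"number"}},"required":["targets"]}

```bash
mkdir -p pics; ls
cat > h.py <<'E'
import numpy as np, cv2
from plant import robot, grab_frame, models
def shot(cam,fn=None):
    f=grab_frame(cam)
    if fn: cv2.imwrite('pics/'+fn,f['image'][:,:,::-1])
    return f
def proj(f,P):
    T=np.linalg.inv(f['world_from_camera']);p=T[:3,:3]@np.array(P,float)+T[:3,3]
    s=p[:2]/p[2];s=s*(1+f['k1']*(s@s));K=f['camera_matrix']
    return (K@np.array([s[0],s[1],1]))[:2]
def onplane(f,px,z):
    K=f['camera_matrix'];d=np.linalg.inv(K)@np.array([px[0],px[1],1.]);d=d[:2];s=d.copy()
    for _ in range(20): s=d/(1+f['k1']*(s@s))
    W=f['world_from_camera'];r=W[:3,:3]@np.array([s[0],s[1],1]);o=W[:3,3]
    return o+r*(z-o[2])/r[2]
E
python3 - <<'E'
from h import *
for c in ('top','side'):
    f=shot(c,c+'0.png');print(c,f['world_from_camera'][:3,3].round(),f['k1'])
    for t in ['yellow_sweet_centre','tray','mould_top','extractor','flap_hinge','flap_grip','flap']:
        for d in models.search_frame(c,t)[:4]: print(t,round(d['score'],2),np.round(d['location']),proj(f,d['location']).round())
s=robot.sense();print(s['t'],s['opening'],s['orientation'].round(3) if hasattr(s['orientation'],'round') else s['orientation'])
E
```

```text
pics
top [468. -64. 989.] 0.03248278997862127
yellow_sweet_centre 0.92 [ 512. -143.   36.] [340. 299.]
yellow_sweet_centre 0.83 [ 502. -312.   42.] [423. 305.]
yellow_sweet_centre 0.67 [ 472. -475.   32.] [501. 320.]
yellow_sweet_centre 0.61 [ 423. -148.   40.] [343. 343.]
tray 0.77 [ 495. -313.    4.] [419. 308.]
mould_top 0.65 [463.  16.  45.] [262. 322.]
extractor 0.7 [704.   5. 106.] [268. 198.]
flap_hinge 0.8 [706.   9. 103.] [267. 198.]
flap_grip 0.63 [703.  10. 106.] [266. 199.]
flap 0.65 [703.  10. 100.] [266. 200.]
side [-345. -966. 1066.] -0.12031689566497995
yellow_sweet_centre 0.65 [ 500. -156.   32.] [307. 295.]
yellow_sweet_centre 0.57 [ 486. -325.   33.] [355. 331.]
yellow_sweet_centre 0.55 [ 412. -160.   26.] [283. 314.]
yellow_sweet_centre 0.49 [777. -17. 108.] [341. 204.]
tray 0.77 [ 441. -266.    4.] [323. 336.]
mould_top 0.66 [448.   3.  34.] [249. 275.]
extractor 0.69 [782. -16. 103.] [342. 205.]
flap_hinge 0.82 [780. -21. 105.] [343. 205.]
flap_hinge 0.57 [777. -19. 108.] [341. 205.]
flap_grip 0.57 [776. -18. 108.] [341. 204.]
flap 0.59 [778. -14. 105.] [340. 205.]
0.8 93.95010206367691 [[ 0.942  0.335  0.   ]
 [ 0.335 -0.942 -0.   ]
 [-0.     0.    -1.   ]]
```

View pics/top0.png

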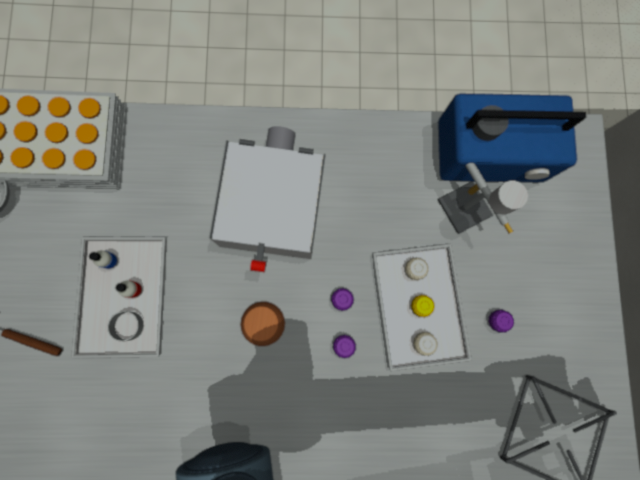

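View pics/side0.png

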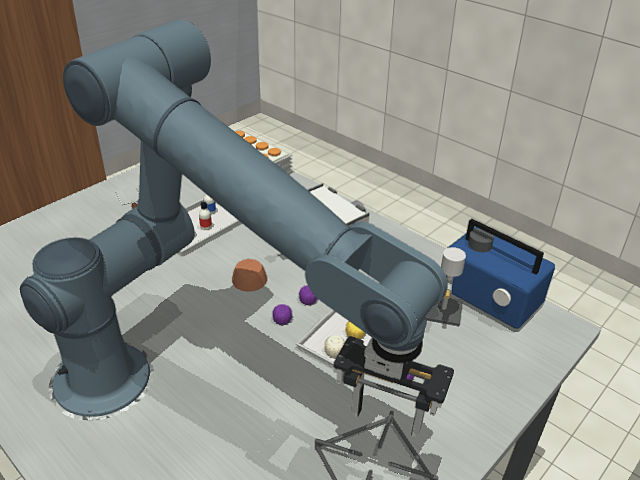

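The top view shows four candidates: yellow at (423,305), the middle one in the right-hand tray between whites at (416,268) and (425,343), and purple look-alikes at (342,299), (344,346) and (501,320). The yellow one in the tray fits the description. The copper mould is at (263,323), the flap with its red grip at (258,266). I'll measure these and confirm in a crop.

```bash
cat > m.py <<'E'
from h import *
def blob(f,lo,hi,box,mn=15):
    h=cv2.cvtColor(f['image'],cv2.COLOR_RGB2HSV);m=cv2.inRange(h,np.array(lo),np.array(hi))
    z=np.zeros_like(m);x0,y0,x1,y1=box;z[y0:y1,x0:x1]=m[y0:y1,x0:x1]
    n,l,s,c=cv2.connectedComponentsWithStats(z)
    return [(s[i],c[i]) for i in range(1,n) if s[i][4]>=mn]
E
python3 - <<'E'
from m import *
f=shot('top')
for n,lo,hi,box,z in [('yel',(20,120,80),(35,255,255),(370,240,470,370),24),('red',(0,150,120),(8,255,255),(235,250,285,280),108),('red2',(172,150,100),(180,255,255),(235,250,285,280),108),('cop',(5,80,60),(20,255,255),(230,290,300,360),25)]:
    for s,c in blob(f,lo,hi,box): print(n,s,c.round(1),onplane(f,c,z).round(1))
im=f['image']
g=cv2.cvtColor(im,cv2.COLOR_RGB2GRAY)
# flap/box corner edges, tray outline
for nm,box,t,z in [('flap',(200,130,335,262),200,104),('tray',(365,235,475,375),205,18)]:
    x0,y0,x1,y1=box; sub=g[y0:y1,x0:x1]; 
    m=cv2.morphologyEx((sub>t-25).astype(np.uint8),cv2.MORPH_OPEN,np.ones((5,5)))
    n,l,s,c=cv2.connectedComponentsWithStats(m);i=1+np.argmax(s[1:,4])
    r=cv2.minAreaRect(np.argwhere(l==i)[:,::-1].astype(np.float32)+[x0,y0]) if 0 else cv2.minAreaRect((np.argwhere(l==i)[:,::-1]+[x0,y0]).astype(np.float32))
    P=[onplane(f,p,z) for p in cv2.boxPoints(r)]
    print(nm,s[i],np.round(np.mean(P,0),1)[:2],[p.round()[:2] for p in P],[round(float(np.linalg.norm(P[k]-P[k-1]))) for k in range(4)],[round(float(np.arctan2(*(P[k]-P[k-1])[[1,0]])),3) for k in range(4)])
# whites centers by model-free: hough
cs=cv2.HoughCircles(cv2.resize(g[235:375,365:475],None,fx=4,fy=4,interpolation=2),cv2.HOUGH_GRADIENT,1,80,param1=80,param2=22,minRadius=30,maxRadius=60)
if cs is not None:
  for c in cs[0]: 
    p=c[:2]/4+[365,235];print('circ',p.round(1),c[2]/4,onplane(f,p,30).round(1))
a=cv2.resize(im[235:375,320:520],None,fx=4,fy=4,interpolation=cv2.INTER_CUBIC)[:, :400]
a=cv2.resize(im[240:372,230:310],None,fx=4.5,fy=4.5,interpolation=cv2.INTER_CUBIC);b=cv2.resize(im[240:372,375:470],None,fx=4.5,fy=4.5,interpolation=cv2.INTER_CUBIC)
cv2.imwrite('pics/crop1.png',np.hstack([a,b])[:,:,::-1])
E
```

```text
yel [411 295  23  22 396] [422.2 305.4] [ 501.  -315.6   24. ]
red [251 260  14  11 128] [257.4 265.6] [570.1  22.2 108. ]
cop [ 241  302   44   44 1490] [262.4 323.6] [460.4  16.2  25. ]Traceback (most recent call last):
  File "<stdin>", line 11, in <module>
    return _wrapfunc(a, 'argmax', axis=axis, out=out, **kwds)
    return bound(*args, **kwds)
ValueError: attempt to get argmax of an empty sequence
```

Run:
```python
from m import *
f=shot('top');im=f['image'];g=cv2.cvtColor(im,cv2.COLOR_RGB2GRAY)
print('gray flap,tray,table,mould',g[200,265],g[325,400],g[280,200],[int(v) for v in g[323,238:290:3]])
m=cv2.morphologyEx(((g>g[200,265]-10)).astype(np.uint8)[138:252,205:330],cv2.MORPH_OPEN,np.ones((5,5)))
n,l,s,c=cv2.connectedComponentsWithStats(m);i=1+np.argmax(s[1:,4])
r=cv2.minAreaRect((np.argwhere(l==i)[:,::-1]+[205,138]).astype(np.float32))
P=[onplane(f,p,104) for p in cv2.boxPoints(r)]
print(cv2.boxPoints(r).round(),np.round(np.mean(P,0),1)[:2],[round(float(np.linalg.norm(P[k]-P[k-1]))) for k in range(4)],[round(float(np.arctan2(*(P[k]-P[k-1])[[1,0]])),3) for k in range(4)])
cs=cv2.HoughCircles(cv2.resize(g[235:375,365:475],None,fx=4,fy=4,interpolation=2),cv2.HOUGH_GRADIENT,1,80,param1=80,param2=22,minRadius=30,maxRadius=60)
if cs is not None:
  for c in cs[0]: 
    p=c[:2]/4+[365,235];print('circ',p.round(1),c[2]/4,onplane(f,p,30).round(1))
a=cv2.resize(im[130:372,200:335],None,fx=2.4,fy=2.4,interpolation=cv2.INTER_CUBIC);a=cv2.resize(im[240:372,230:310],None,fx=4.5,fy=4.5,interpolation=cv2.INTER_CUBIC);b=cv2.resize(im[240:372,375:470],None,fx=4.5,fy=4.5,interpolation=cv2.INTER_CUBIC)
cv2.imwrite('pics/crop1.png',np.hstack([a,b])[:,:,::-1])
```

```text
gray flap,tray,table,mould 169 169 144 [139, 64, 92, 107, 109, 107, 109, 110, 111, 111, 112, 111, 107, 88, 49, 45, 88, 92]
[[213. 238.]
 [226. 141.]
 [322. 154.]
 [309. 251.]] [710.4   6.7] [187, 198, 194, 198] [1.449, -0.086, -1.688, 3.021]
circ [420.4 305.4] 12.0 [ 500.9 -310.1   30. ]
```

View pics/crop1.png

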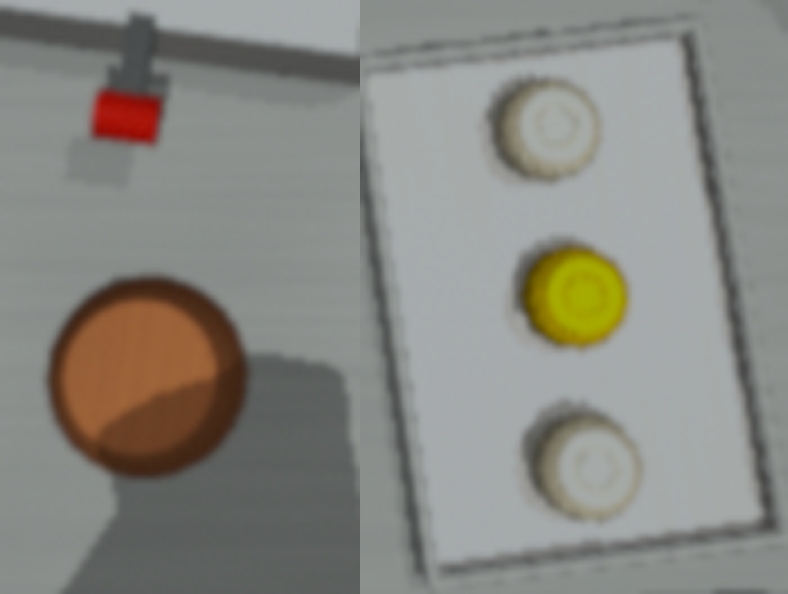

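Yellow is confirmed as the middle sweet in the tray: silhouette (423.0,305.7), with its top ring at about (424.8,305.6). The mould's top disc is at (261.0,324.0) and its foot at (262.8,323.7). The red grip is at (257.5,265.7). Now I'll turn these into positions.

```bash
cat > d.py <<'E'
from h import *
import sys
from scipy.spatial.transform import Rotation as R
# usage: d.py x y z angle(tool x heading): remaining shift in tool axes (cm), turn
def delta(x,y,z,a):
    s=robot.sense();O=np.array(s['orientation']);p=np.array(s['ee_pos'])
    T=np.array([[np.cos(a),np.sin(a),0],[np.sin(a),-np.cos(a),0],[0,0,-1]])
    print('t',round(s['t'],2),'ee',p.round(1),'open',round(s['opening'],1),'F',np.round(s['wrist_force'],1))
    print('cm now-axes',(O.T@(np.array([x,y,z])-p)/10).round(2),'cm goal-axes',(T.T@(np.array([x,y,z])-p)/10).round(2),'turn',R.from_matrix(O.T@T).as_rotvec().round(3))
if __name__=='__main__': delta(*map(float,sys.argv[1:5]))
E
python3 - <<'E'
from d import *
f=shot('top')
for n,p,z in [('yel sil',(422.8,305.6),24),('yel ring',(424.8,305.6),40),('w1',(416.8,268.4),24),('w2',(425.4,343.8),24),('mtop',(261.0,324.0),45),('mfoot',(262.8,323.7),0),('grip',(257.5,265.7),108),('flapFL',(213,238),104),('flapBL',(226,141),104),('FR',(309,251),104),('BR',(322,154),104)]: print(n,onplane(f,p,z).round(1))
f=shot('side')
h=cv2.cvtColor(f['image'],cv2.COLOR_RGB2HSV)
print('side proj yel',proj(f,(502,-316,22)).round(1),'mould',proj(f,(460,17,45)).round(1))
delta(501,-316,120,0.125)
E
```

```text
yel sil [ 500.7 -316.7   24. ]
yel ring [ 500.2 -316.7   40. ]
w1 [ 578.6 -306.3   24. ]
w2 [ 422.9 -319.7   24. ]
mtop [459.7  17.3  45. ]
mfoot [460.   17.4   0. ]
grip [569.9  22.  108. ]
flapFL [623.1 109.7 104. ]
flapBL [821.   93.2 104. ]
FR [600.4 -76.2 104. ]
BR [798.5 -99.8 104. ]
side proj yel [356.4 328.5] mould [249.  266.9]
t 1.0 ee [ 217.8 -612.4  205.5] open 93.9 F [ 0.4 -0.2 -0.4]
cm now-axes [ 36.61 -18.44   8.55] cm goal-axes [ 31.79 -25.88   8.55] turn [0.    0.    0.217]
```

Call:
apply_moves(
  targets=[
    {"az": 0.12, "claw": 0},
    {"az": 0.12, "claw": 0},
    {"x": 4, "y": -3.2, "claw": 0},
    {"x": 4, "y": -3.2, "claw": 0},
    {"x": 4, "y": -3.2, "claw": 0},
    {"x": 4, "y": -3.2, "claw": 0},
    {"x": 4, "y": -3.2, "claw": 0},
    {"x": 4, "y": -3.2, "z": 1, "claw": 0},
    {"x": 4, "y": -3.2, "z": 1, "claw": 0},
    {"x": 0, "claw": 0},
  ],
  newtons=6,
)

```text
$.targets[0]: bad value
```

```bash
python3 d.py 501 -316.5 80 0.1
```

```text
t 1.0 ee [ 217.8 -612.4  205.5] open 93.9 F [ 0.4 -0.2 -0.4]
cm now-axes [ 36.6  -18.39  12.55] cm goal-axes [ 31.13 -26.62  12.55] turn [0.    0.    0.242]
```

Call:
apply_moves(
  targets=[
    {"x": 0, "y": 0, "z": 0, "ax": 0, "ay": 0, "az": 0.12, "claw": 0},
    {"x": 0, "y": 0, "z": 0, "ax": 0, "ay": 0, "az": 0.12, "claw": 0},
    {"x": 4, "y": -3.2, "z": 0, "ax": 0, "ay": 0, "az": 0, "claw": 0},
    {"x": 4, "y": -3.2, "z": 0, "ax": 0, "ay": 0, "az": 0, "claw": 0},
    {"x": 4, "y": -3.2, "z": 0, "ax": 0, "ay": 0, "az": 0, "claw": 0},
    {"x": 4, "y": -3.2, "z": 0, "ax": 0, "ay": 0, "az": 0, "claw": 0},
    {"x": 4, "y": -3.2, "z": 0, "ax": 0, "ay": 0, "az": 0, "claw": 0},
    {"x": 4, "y": -3.2, "z": 1, "ax": 0, "ay": 0, "az": 0, "claw": 0},
    {"x": 4, "y": -3.2, "z": 1, "ax": 0, "ay": 0, "az": 0, "claw": 0},
    {"x": 0, "y": 0, "z": 0, "ax": 0, "ay": 0, "az": 0, "claw": 0},
  ],
  newtons=6,
)

```text
t: 2.25
ee_pos: [483.3, -357.1, 185.9]
orientation: [[0.996, 0.091, 0.002], [0.091, -0.996, -0.003], [0.002, 0.003, -1.0]]
wrist_force: [-0.1, -0.2, 0.2]
opening: 94.0
```

```bash
python3 d.py 501 -316.5 80 0.1
```

```text
t 2.25 ee [ 483.3 -357.1  185.9] open 94.0 F [-0.1 -0.2  0.2]
cm now-axes [ 2.11 -3.92 10.58] cm goal-axes [ 2.17 -3.86 10.59] turn [ 0.003 -0.002 -0.009]
```

Call:
apply_moves(
  targets=[
    {"x": 2.1, "y": -3.9, "z": 0, "ax": 0, "ay": 0, "az": 0, "claw": 0},
    {"x": 0, "y": 0, "z": 4, "ax": 0, "ay": 0, "az": 0, "claw": 0},
    {"x": 0, "y": 0, "z": 4, "ax": 0, "ay": 0, "az": 0, "claw": 0},
    {"x": 0, "y": 0, "z": 2.5, "ax": 0, "ay": 0, "az": 0, "claw": 0},
    {"x": 0, "y": 0, "z": 0, "ax": 0, "ay": 0, "az": 0, "claw": 0},
  ],
)

```text
t: 2.88
ee_pos: [500.9, -320.4, 81.1]
orientation: [[0.996, 0.088, 0.005], [0.088, -0.996, -0.008], [0.004, 0.009, -1.0]]
wrist_force: [1.0, 0.7, 0.1]
opening: 93.6
```

```bash
python3 d.py 501 -316.5 8 0.1
python3 - <<'E'
from m import *
f=shot('side')
for n,lo,hi,z in [('yel',(20,120,60),(35,255,255),22)]:
    for s,c in blob(f,lo,hi,(300,280,420,400)): print(n,s,c.round(1),onplane(f,c,z).round(1))
a=cv2.resize(f['image'][240:390,260:460],None,fx=4,fy=4,interpolation=cv2.INTER_CUBIC)
cv2.imwrite('pics/crop2.png',a[:,:,::-1])
E
```

```text
t 2.88 ee [ 500.9 -320.4   81.1] open 93.6 F [1.  0.7 0.1]
cm now-axes [ 0.02 -0.45  7.3 ] cm goal-axes [ 0.05 -0.39  7.31] turn [ 0.009 -0.004 -0.012]
yel [346 319  20  21 333] [355.5 328.6] [ 500.2 -314.7   22. ]
```

View pics/crop2.png

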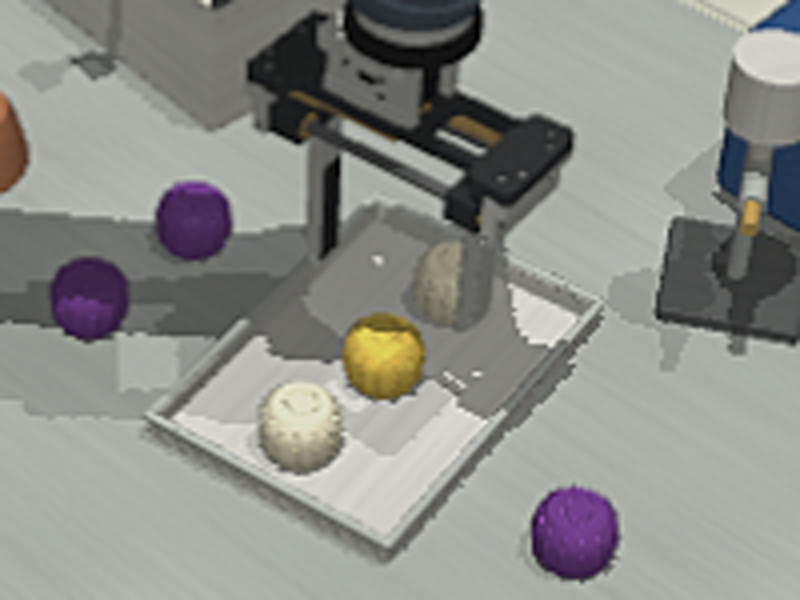

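The side crop shows the fingers straddling the yellow sweet at (355.5,328.6), which triangulates to (500,-315). That agrees with the top view, so I'll go down.

Call:
apply_moves(
  targets=[
    {"x": 0, "y": -0.5, "z": 1, "ax": 0.009, "ay": -0.004, "az": 0, "claw": 0},
    {"x": 0, "y": 0, "z": 2.5, "ax": 0, "ay": 0, "az": 0, "claw": 0},
    {"x": 0, "y": 0, "z": 1.8, "ax": 0, "ay": 0, "az": 0, "claw": 0},
    {"x": 0, "y": 0, "z": 1, "ax": 0, "ay": 0, "az": 0, "claw": 0},
    {"x": 0, "y": 0, "z": 0, "ax": 0, "ay": 0, "az": 0, "claw": 0},
  ],
)

```text
t: 3.55
ee_pos: [504.2, -319.6, 22.4]
orientation: [[0.996, 0.087, 0.009], [0.087, -0.996, -0.007], [0.008, 0.008, -1.0]]
wrist_force: [0.4, 0.3, 0.3]
opening: 94.1
```

```bash
python3 d.py 500.5 -316 8 0.1
```

```text
t 3.55 ee [ 504.2 -319.6   22.4] open 94.1 F [0.4 0.3 0.3]
cm now-axes [-0.34 -0.4   1.43] cm goal-axes [-0.33 -0.39  1.44] turn [ 0.008 -0.008 -0.013]
```

Call:
apply_moves(
  targets=[
    {"x": -0.3, "y": -0.4, "z": 0, "ax": 0.008, "ay": -0.008, "az": 0, "claw": 0},
    {"x": 0, "y": 0, "z": 0, "ax": 0, "ay": 0, "az": 0, "claw": 0},
    {"x": 0, "y": 0, "z": 0, "ax": 0, "ay": 0, "az": 0, "claw": 0},
  ],
)

```text
t: 3.92
ee_pos: [501.6, -316.5, 24.1]
orientation: [[0.996, 0.087, 0.002], [0.087, -0.996, -0.001], [0.002, 0.001, -1.0]]
wrist_force: [0.4, -0.1, 0.1]
opening: 94.0
```

```bash
python3 d.py 500.5 -316 8 0.1
```

```text
t 3.92 ee [ 501.6 -316.5   24.1] open 94.0 F [ 0.4 -0.1  0.1]
cm now-axes [-0.11 -0.06  1.61] cm goal-axes [-0.11 -0.06  1.61] turn [ 0.001 -0.002 -0.013]
```

Call:
apply_moves(
  targets=[
    {"x": -0.15, "y": -0.05, "z": 0.8, "ax": 0, "ay": -0.002, "az": 0, "claw": 0},
    {"x": -0.05, "y": 0, "z": 0.7, "ax": 0, "ay": 0, "az": 0, "claw": 0},
    {"x": 0, "y": 0, "z": 0, "ax": 0, "ay": 0, "az": 0, "claw": 0},
    {"x": 0, "y": 0, "z": 0, "ax": 0, "ay": 0, "az": 0, "claw": 0},
  ],
)

```text
t: 4.42
ee_pos: [499.4, -316.1, 8.0]
orientation: [[0.996, 0.087, -0.001], [0.087, -0.996, -0.001], [-0.001, 0.001, -1.0]]
wrist_force: [0.2, 0.3, 0.1]
opening: 93.8
```

```bash
python3 d.py 500.5 -316 8 0.1
```

```text
t 4.42 ee [ 499.4 -316.1    8. ] open 93.8 F [0.2 0.3 0.1]
cm now-axes [ 0.11 -0.    0.  ] cm goal-axes [0.11 0.   0.  ] turn [ 0.001  0.001 -0.013]
```

Call:
apply_moves(
  targets=[
    {"x": 0.1, "y": 0, "z": 0, "ax": 0, "ay": 0, "az": 0, "claw": 0.42},
    {"x": 0, "y": 0, "z": 0, "ax": 0, "ay": 0, "az": 0, "claw": 0.42},
    {"x": 0, "y": 0, "z": 0, "ax": 0, "ay": 0, "az": 0, "claw": 0.42},
    {"x": 0, "y": 0, "z": 0, "ax": 0, "ay": 0, "az": 0, "claw": 0.46},
    {"x": 0, "y": 0, "z": 0, "ax": 0, "ay": 0, "az": 0, "claw": 0.52},
    {"x": 0, "y": 0, "z": 0, "ax": 0, "ay": 0, "az": 0, "claw": 0.6},
    {"x": 0, "y": 0, "z": 0, "ax": 0, "ay": 0, "az": 0, "claw": 0.6},
    {"x": 0, "y": 0, "z": 0, "ax": 0, "ay": 0, "az": 0, "claw": 0.6},
  ],
  newtons=7,
)

```text
t: 5.42
ee_pos: [500.8, -316.3, 8.5]
orientation: [[0.996, 0.087, 0.0], [0.087, -0.996, -0.002], [0.0, 0.002, -1.0]]
wrist_force: [-0.5, 0.4, -0.4]
opening: 47.5
```

```bash
python3 d.py 500.5 -316 8 0.1
```

```text
t 5.42 ee [ 500.8 -316.3    8.5] open 47.5 F [-0.5  0.4 -0.4]
cm now-axes [-0.03 -0.03  0.05] cm goal-axes [-0.03 -0.03  0.05] turn [ 0.002 -0.    -0.013]
```

Gripped at 47.5 mm. I'll lift slowly.

Call:
apply_moves(
  targets=[
    {"x": 0, "y": 0, "z": -0.5, "ax": 0, "ay": 0, "az": 0, "claw": 0.6},
    {"x": 0, "y": 0, "z": -1, "ax": 0, "ay": 0, "az": 0, "claw": 0.6},
    {"x": 0, "y": 0, "z": -1.5, "ax": 0, "ay": 0, "az": 0, "claw": 0.6},
    {"x": 0, "y": 0, "z": -2, "ax": 0, "ay": 0, "az": 0, "claw": 0.6},
    {"x": 0, "y": 0, "z": -2.5, "ax": 0, "ay": 0, "az": 0, "claw": 0.6},
    {"x": 0, "y": 0, "z": -2.5, "ax": 0, "ay": 0, "az": 0, "claw": 0.6},
    {"x": 0, "y": 0, "z": -2.5, "ax": 0, "ay": 0, "az": 0, "claw": 0.6},
    {"x": 0, "y": 0, "z": -1.5, "ax": 0, "ay": 0, "az": 0, "claw": 0.6},
    {"x": 0, "y": 0, "z": 0, "ax": 0, "ay": 0, "az": 0, "claw": 0.6},
    {"x": 0, "y": 0, "z": 0, "ax": 0, "ay": 0, "az": 0, "claw": 0.6},
  ],
)

```text
t: 6.68
ee_pos: [501.5, -316.6, 161.3]
orientation: [[0.996, 0.087, 0.005], [0.087, -0.996, -0.006], [0.004, 0.007, -1.0]]
wrist_force: [-0.0, 0.9, -1.1]
opening: 47.4
```

```bash
python3 d.py 460 17.3 130 -0.11;  python3 - <<'E'
from m import *
f=shot('side')
s=robot.sense();O=np.array(s['orientation']);p=np.array(s['ee_pos']);g=p-19*O[:,2]
for s,c in blob(f,(20,120,60),(35,255,255),(200,200,460,400)): print(s,c.round(1))
print('grasp pt',g.round(1),proj(f,g),'expected sweet centre',proj(f,g-[0,0,5]))
E
```

```text
t 6.67 ee [ 501.5 -316.6  161.3] open 47.4 F [-0.   0.9 -1.1]
cm now-axes [ -1.24 -33.64   2.9 ] cm goal-axes [ -7.79 -32.73   3.13] turn [ 0.006 -0.005  0.197]
[375 239  11   7  28] [379.8 241.3]
[349 269  19  22 331] [358.5 279.4]
[445 291   4   8  23] [446.8 294.7]
grasp pt [ 501.5 -316.5  180.2] [360.34583859 277.56729562] expected sweet centre [360.21277754 279.29401312]
```

Call:
apply_moves(
  targets=[
    {"x": 0, "y": -1, "z": 0, "ax": 0.006, "ay": -0.005, "az": 0.1, "claw": 0.6},
    {"x": -0.4, "y": -2, "z": 0, "ax": 0, "ay": 0, "az": 0.1, "claw": 0.6},
    {"x": -0.9, "y": -3.5, "z": 0, "ax": 0, "ay": 0, "az": 0, "claw": 0.6},
    {"x": -0.9, "y": -4, "z": 0, "ax": 0, "ay": 0, "az": 0, "claw": 0.6},
    {"x": -0.9, "y": -4, "z": 0, "ax": 0, "ay": 0, "az": 0, "claw": 0.6},
    {"x": -0.9, "y": -4, "z": 0, "ax": 0, "ay": 0, "az": 0, "claw": 0.6},
    {"x": -0.9, "y": -4, "z": 0, "ax": 0, "ay": 0, "az": 0, "claw": 0.6},
    {"x": -0.9, "y": -3, "z": 0, "ax": 0, "ay": 0, "az": 0, "claw": 0.6},
    {"x": -0.4, "y": -1.5, "z": 0, "ax": 0, "ay": 0, "az": 0, "claw": 0.6},
    {"x": 0, "y": 0, "z": 0, "ax": 0, "ay": 0, "az": 0, "claw": 0.6},
  ],
)

```text
t: 7.98
ee_pos: [461.3, -31.0, 151.5]
orientation: [[0.992, -0.121, -0.018], [-0.121, -0.993, 0.01], [-0.019, -0.008, -1.0]]
wrist_force: [-0.9, -0.2, -0.1]
opening: 47.5
```

```bash
python3 d.py 460 17.3 110 -0.11
```

```text
t 7.97 ee [461.3 -31.  151.5] open 47.5 F [-0.9 -0.2 -0.1]
cm now-axes [-0.63 -4.75  4.2 ] cm goal-axes [-0.66 -4.79  4.15] turn [-0.008  0.019 -0.012]
```

Call:
apply_moves(
  targets=[
    {"x": -0.2, "y": -1.8, "z": 0, "ax": -0.008, "ay": 0.019, "az": 0, "claw": 0.6},
    {"x": -0.3, "y": -2, "z": 1, "ax": 0, "ay": 0, "az": 0, "claw": 0.6},
    {"x": -0.2, "y": -1, "z": 1, "ax": 0, "ay": 0, "az": 0, "claw": 0.6},
    {"x": 0, "y": 0, "z": 1, "ax": 0, "ay": 0, "az": 0, "claw": 0.6},
    {"x": 0, "y": 0, "z": 1, "ax": 0, "ay": 0, "az": 0, "claw": 0.6},
    {"x": 0, "y": 0, "z": 0, "ax": 0, "ay": 0, "az": 0, "claw": 0.6},
    {"x": 0, "y": 0, "z": 0, "ax": 0, "ay": 0, "az": 0, "claw": 0.6},
  ],
)

```text
t: 8.85
ee_pos: [461.7, 13.1, 108.9]
orientation: [[0.992, -0.128, -0.0], [-0.128, -0.992, -0.003], [0.0, 0.003, -1.0]]
wrist_force: [-0.0, -0.0, -0.5]
opening: 47.7
```

```bash
python3 d.py 460 17.3 70 -0.11
```

```text
t 8.85 ee [461.7  13.1 108.9] open 47.7 F [-0.  -0.  -0.5]
cm now-axes [-0.23 -0.4   3.89] cm goal-axes [-0.22 -0.39  3.89] turn [ 0.003 -0.    -0.018]
```

Call:
apply_moves(
  targets=[
    {"x": -0.2, "y": -0.4, "z": 0, "ax": 0.003, "ay": 0, "az": -0.018, "claw": 0.6},
    {"x": -0.05, "y": 0, "z": 1.2, "ax": 0, "ay": 0, "az": 0, "claw": 0.6},
    {"x": -0.05, "y": 0, "z": 1.2, "ax": 0, "ay": 0, "az": 0, "claw": 0.6},
    {"x": -0.05, "y": 0, "z": 1, "ax": 0, "ay": 0, "az": 0, "claw": 0.6},
    {"x": 0, "y": 0, "z": 0, "ax": 0, "ay": 0, "az": 0, "claw": 0.6},
    {"x": 0, "y": 0, "z": 0, "ax": 0, "ay": 0, "az": 0, "claw": 0.6},
  ],
)

```text
t: 9.6
ee_pos: [458.6, 17.7, 72.6]
orientation: [[0.994, -0.109, 0.0], [-0.109, -0.994, 0.001], [0.0, -0.001, -1.0]]
wrist_force: [-0.5, -0.1, -0.5]
opening: 47.6
```

```bash
python3 d.py 460 17.3 50 -0.11
python3 - <<'E'
from m import *
f=shot('side')
a=cv2.resize(f['image'][200:300,185:315],None,fx=6,fy=6,interpolation=cv2.INTER_CUBIC)
cv2.imwrite('pics/crop3.png',a[:,:,::-1])
for P in [(460,17.3,45),(460,17.3,0)]: print(proj(f,P))
for lo,hi,n in [((20,120,60),(35,255,255),'yel'),((3,80,40),(18,255,255),'cop')]:
  for s,c in blob(f,lo,hi,(200,200,300,300)): print(n,s,c.round(1))
s=robot.sense();O=np.array(s['orientation']);p=np.array(s['ee_pos']);print('exp sweet',proj(f,p-19*O[:,2]-[0,0,5]))
E
```

```text
t 9.6 ee [458.6  17.7  72.6] open 47.6 F [-0.5 -0.1 -0.5]
cm now-axes [0.15 0.03 2.26] cm goal-axes [0.15 0.02 2.26] turn [-0.001 -0.     0.001]
[248.94156572 266.88751139]
[249.78643047 280.13171796]
yel [239 246  11  19 179] [244.3 254.9]
cop [232 262  35  29 806] [248.8 276.6]
exp sweet [247.60627162 254.40582981]
```

View pics/crop3.png

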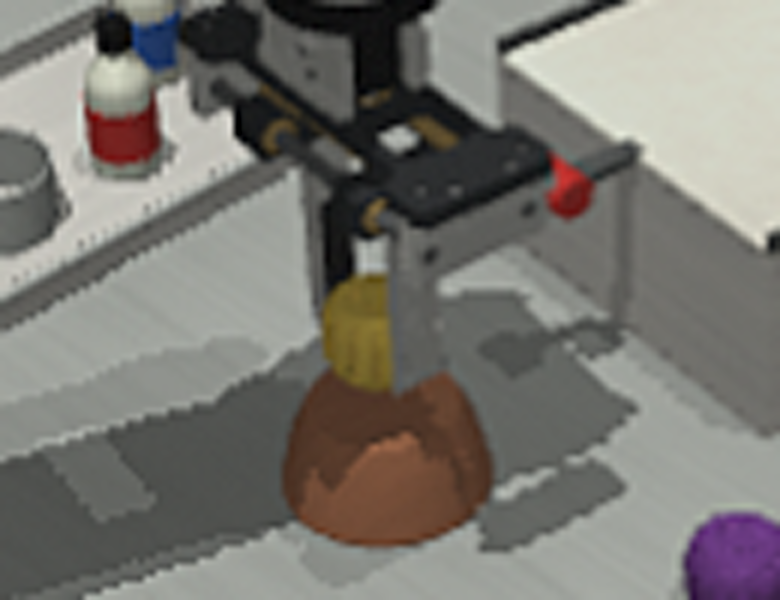

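The sweet hangs upright over the mould top at (244–249,255), about 23 mm above it, and is centred in the side view. The mould has not moved. I'll lower it slowly.

Call:
apply_moves(
  targets=[
    {"x": 0.15, "y": 0.02, "z": 0.7, "ax": 0, "ay": 0, "az": 0, "claw": 0.6},
    {"x": 0, "y": 0, "z": 0.6, "ax": 0, "ay": 0, "az": 0, "claw": 0.6},
    {"x": 0, "y": 0, "z": 0.3, "ax": 0, "ay": 0, "az": 0, "claw": 0.6},
    {"x": 0, "y": 0, "z": 0, "ax": 0, "ay": 0, "az": 0, "claw": 0.6},
    {"x": 0, "y": 0, "z": 0, "ax": 0, "ay": 0, "az": 0, "claw": 0.6},
  ],
)

```text
t: 10.28
ee_pos: [460.7, 17.2, 56.0]
orientation: [[0.994, -0.109, 0.001], [-0.109, -0.994, 0.0], [0.001, -0.0, -1.0]]
wrist_force: [-0.5, -0.2, 0.7]
opening: 47.6
```

```bash
python3 d.py 460 17.3 50 -0.11
```

```text
t 10.28 ee [460.7  17.2  56. ] open 47.6 F [-0.5 -0.2  0.7]
cm now-axes [-0.07 -0.    0.6 ] cm goal-axes [-0.07 -0.    0.6 ] turn [-0.    -0.001  0.001]
```

Call:
apply_moves(
  targets=[
    {"x": -0.07, "y": 0, "z": 0.25, "ax": 0, "ay": 0, "az": 0, "claw": 0.6},
    {"x": 0, "y": 0, "z": 0.2, "ax": 0, "ay": 0, "az": 0, "claw": 0.6},
    {"x": 0, "y": 0, "z": 0.1, "ax": 0, "ay": 0, "az": 0, "claw": 0.6},
    {"x": 0, "y": 0, "z": 0, "ax": 0, "ay": 0, "az": 0, "claw": 0.6},
    {"x": 0, "y": 0, "z": 0, "ax": 0, "ay": 0, "az": 0, "claw": 0.6},
  ],
)

```text
t: 10.9
ee_pos: [460.2, 17.3, 50.5]
orientation: [[0.994, -0.109, 0.002], [-0.109, -0.994, 0.0], [0.002, -0.0, -1.0]]
wrist_force: [-0.7, -0.6, -0.2]
opening: 47.7
```

```bash
python3 d.py 460 17.3 50 -0.11
```

```text
t 10.9 ee [460.2  17.3  50.5] open 47.7 F [-0.7 -0.6 -0.2]
cm now-axes [-0.02 -0.    0.05] cm goal-axes [-0.02 -0.    0.05] turn [-0.    -0.002  0.001]
```

Contact should come at about ee z = 49.5, so I'll go down another 1–1.5 mm.

Call:
apply_moves(
  targets=[
    {"x": 0, "y": 0, "z": 0.1, "ax": 0, "ay": 0, "az": 0, "claw": 0.6},
    {"x": 0, "y": 0, "z": 0.06, "ax": 0, "ay": 0, "az": 0, "claw": 0.6},
    {"x": 0, "y": 0, "z": 0, "ax": 0, "ay": 0, "az": 0, "claw": 0.6},
  ],
)

```text
t: 11.28
ee_pos: [460.5, 17.2, 49.5]
orientation: [[0.994, -0.109, 0.002], [-0.109, -0.994, 0.0], [0.002, -0.0, -1.0]]
wrist_force: [-0.7, -0.7, 0.3]
opening: 47.6
```

```bash
python3 d.py 460 17.3 49 -0.11
```

```text
t 11.28 ee [460.5  17.2  49.5] open 47.6 F [-0.7 -0.7  0.3]
cm now-axes [-0.05 -0.    0.05] cm goal-axes [-0.05 -0.    0.05] turn [-0.    -0.002  0.001]
```

Call:
apply_moves(
  targets=[
    {"x": 0, "y": 0, "z": 0.12, "ax": 0, "ay": 0, "az": 0, "claw": 0.6},
    {"x": 0, "y": 0, "z": 0.05, "ax": 0, "ay": 0, "az": 0, "claw": 0.6},
    {"x": 0, "y": 0, "z": 0, "ax": 0, "ay": 0, "az": 0, "claw": 0.6},
  ],
)

```text
t: 11.65
ee_pos: [460.7, 17.2, 49.2]
orientation: [[0.994, -0.108, 0.001], [-0.108, -0.994, 0.0], [0.001, -0.0, -1.0]]
wrist_force: [-1.7, 0.3, 0.5]
opening: 47.5
```

```bash
python3 d.py 460 17.3 49 -0.11
```

```text
t 11.65 ee [460.7  17.2  49.2] open 47.5 F [-1.7  0.3  0.5]
cm now-axes [-0.07  0.    0.02] cm goal-axes [-0.07  0.    0.02] turn [-0.    -0.001  0.002]
```

Contact: the last 1.7 mm commanded gave only 0.3 mm. Releasing gently.

Call:
apply_moves(
  targets=[
    {"x": 0, "y": 0, "z": 0, "ax": 0, "ay": 0, "az": 0, "claw": 0.48},
    {"x": 0, "y": 0, "z": 0, "ax": 0, "ay": 0, "az": 0, "claw": 0.45},
    {"x": 0, "y": 0, "z": 0, "ax": 0, "ay": 0, "az": 0, "claw": 0.4},
    {"x": 0, "y": 0, "z": 0, "ax": 0, "ay": 0, "az": 0, "claw": 0.25},
    {"x": 0, "y": 0, "z": 0, "ax": 0, "ay": 0, "az": 0, "claw": 0.1},
    {"x": 0, "y": 0, "z": 0, "ax": 0, "ay": 0, "az": 0, "claw": 0.1},
    {"x": 0, "y": 0, "z": -1, "ax": 0, "ay": 0, "az": 0, "claw": 0.1},
    {"x": 0, "y": 0, "z": -2.5, "ax": 0, "ay": 0, "az": 0, "claw": 0.1},
    {"x": 0, "y": 0, "z": -3, "ax": 0, "ay": 0, "az": 0, "claw": 0.1},
    {"x": 0, "y": 0, "z": -3, "ax": 0, "ay": 0, "az": 0, "claw": 0.1},
  ],
)

```text
t: 12.9
ee_pos: [458.9, 17.5, 145.8]
orientation: [[0.994, -0.108, -0.002], [-0.108, -0.994, 0.001], [-0.002, -0.001, -1.0]]
wrist_force: [-0.1, -0.4, 0.4]
opening: 84.7
```

Call:
apply_moves(
  targets=[
    {"x": 0, "y": 0, "z": -3, "ax": 0, "ay": 0, "az": 0, "claw": 0.1},
    {"x": 0, "y": 0, "z": -3, "ax": 0, "ay": 0, "az": 0, "claw": 0.1},
    {"x": 0, "y": 0, "z": -1, "ax": 0, "ay": 0, "az": 0, "claw": 0.1},
    {"x": 0, "y": 0, "z": 0, "ax": 0, "ay": 0, "az": 0, "claw": 0.1},
  ],
)

```text
t: 13.4
ee_pos: [460.3, 17.2, 222.5]
orientation: [[0.994, -0.108, 0.005], [-0.108, -0.994, -0.001], [0.005, 0.0, -1.0]]
wrist_force: [0.1, -0.3, -0.9]
opening: 84.4
```

```bash
python3 d.py 570 22.5 140 -0.115
python3 - <<'E'
from m import *
f=shot('side');g=shot('top')
a=cv2.resize(f['image'][200:300,185:315],None,fx=4,fy=4,interpolation=cv2.INTER_CUBIC);b=cv2.resize(g['image'][245:345,215:285],None,fx=4,fy=4,interpolation=cv2.INTER_CUBIC)
cv2.imwrite('pics/crop4.png',np.hstack([a,b])[:,:,::-1])
for lo,hi,n in [((20,120,60),(35,255,255),'yel'),((3,80,40),(18,255,255),'cop')]:
  for s,c in blob(f,lo,hi,(200,200,300,300)): print(n,s,c.round(1))
print(proj(f,(460,17.3,63)))
for s,c in blob(f,(0,150,80),(4,255,255),(265,215,300,245))+blob(f,(174,150,80),(180,255,255),(265,215,300,245)): print('red',s,c.round(1),onplane(f,c,104).round(1))
E
```

```text
t 13.4 ee [460.3  17.2 222.5] open 84.4 F [ 0.1 -0.3 -0.9]
cm now-axes [10.81 -1.71  8.3 ] cm goal-axes [10.84 -1.78  8.25] turn [ 0.    -0.005  0.006]
yel [240 253  18  19 285] [248.6 261.8]
cop [232 261  35  30 697] [248.9 278. ]
[248.59783364 261.4631816 ]
red [272 226  11  10  78] [277.3 230.5] [568.   22.1 104. ]
```

View pics/crop4.png

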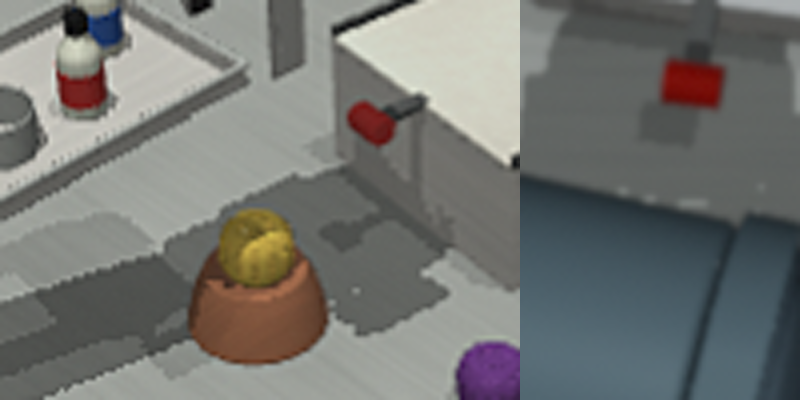

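The sweet stands upright and centred: seen at (248.6,261.8), expected at (248.6,261.5). The mould has not moved. Both views put the red grip near (569,22,102). I'll approach it from above.

Call:
apply_moves(
  targets=[
    {"x": 3, "y": -0.5, "z": 0, "ax": 0, "ay": -0.005, "az": 0.006, "claw": 0.1},
    {"x": 4, "y": -0.6, "z": 0, "ax": 0, "ay": 0, "az": 0, "claw": 0.1},
    {"x": 4, "y": -0.6, "z": 0, "ax": 0, "ay": 0, "az": 0, "claw": 0.1},
    {"x": 0.8, "y": -0.3, "z": 1, "ax": 0, "ay": 0, "az": 0, "claw": 0.1},
    {"x": 0, "y": 0, "z": 3, "ax": 0, "ay": 0, "az": 0, "claw": 0.1},
    {"x": 0, "y": 0, "z": 3, "ax": 0, "ay": 0, "az": 0, "claw": 0.1},
    {"x": 0, "y": 0, "z": 0, "ax": 0, "ay": 0, "az": 0, "claw": 0.1},
    {"x": 0, "y": 0, "z": 0, "ax": 0, "ay": 0, "az": 0, "claw": 0.1},
  ],
)

```text
t: 14.5
ee_pos: [572.8, 25.6, 137.2]
orientation: [[0.993, -0.115, -0.022], [-0.115, -0.993, 0.003], [-0.023, -0.001, -1.0]]
wrist_force: [-0.7, 0.3, 0.4]
opening: 84.5
```

```bash
python3 d.py 569.3 22.2 83 -0.11
```

```text
t 14.5 ee [572.8  25.6 137.2] open 84.5 F [-0.7  0.3  0.4]
cm now-axes [-0.19  0.38  5.42] cm goal-axes [-0.31  0.38  5.42] turn [-0.001  0.023 -0.005]
```

Call:
apply_moves(
  targets=[
    {"x": -0.3, "y": 0.4, "z": 0.5, "ax": 0, "ay": 0.023, "az": -0.005, "claw": 0.2},
    {"x": 0, "y": 0, "z": 1.5, "ax": 0, "ay": 0, "az": 0, "claw": 0.2},
    {"x": 0, "y": 0, "z": 1.5, "ax": 0, "ay": 0, "az": 0, "claw": 0.2},
    {"x": 0, "y": 0, "z": 1, "ax": 0, "ay": 0, "az": 0, "claw": 0.2},
    {"x": 0, "y": 0, "z": 0, "ax": 0, "ay": 0, "az": 0, "claw": 0.2},
    {"x": 0, "y": 0, "z": 0, "ax": 0, "ay": 0, "az": 0, "claw": 0.2},
  ],
)

```text
t: 15.25
ee_pos: [569.9, 21.5, 91.2]
orientation: [[0.994, -0.109, 0.005], [-0.109, -0.994, -0.0], [0.005, -0.001, -1.0]]
wrist_force: [0.6, 0.5, 0.6]
opening: 75.1
```

```bash
python3 d.py 569.3 22.2 83 -0.11
```

```text
t 15.25 ee [569.9  21.5  91.2] open 75.1 F [0.6 0.5 0.6]
cm now-axes [-0.07 -0.06  0.82] cm goal-axes [-0.07 -0.06  0.82] turn [-0.001 -0.005  0.   ]
```

Call:
apply_moves(
  targets=[
    {"x": -0.07, "y": -0.06, "z": 0.7, "ax": 0, "ay": -0.005, "az": 0, "claw": 0.4},
    {"x": 0, "y": 0, "z": 0, "ax": 0, "ay": 0, "az": 0, "claw": 0.55},
    {"x": 0, "y": 0, "z": 0, "ax": 0, "ay": 0, "az": 0, "claw": 0.64},
    {"x": 0, "y": 0, "z": 0, "ax": 0, "ay": 0, "az": 0, "claw": 0.7},
    {"x": 0, "y": 0, "z": 0, "ax": 0, "ay": 0, "az": 0, "claw": 0.8},
    {"x": 0, "y": 0, "z": 0, "ax": 0, "ay": 0, "az": 0, "claw": 0.8},
    {"x": 0, "y": 0, "z": 0, "ax": 0, "ay": 0, "az": 0, "claw": 0.8},
  ],
  newtons=18,
)

```text
t: 16.12
ee_pos: [570.3, 23.5, 84.8]
orientation: [[0.994, -0.11, 0.002], [-0.11, -0.994, 0.003], [0.002, -0.003, -1.0]]
wrist_force: [0.7, 0.4, -1.4]
opening: 28.2
```

```bash
python3 d.py 569.3 22.2 83 -0.11
```

```text
t 16.12 ee [570.3  23.5  84.8] open 28.2 F [ 0.7  0.4 -1.4]
cm now-axes [-0.09  0.14  0.18] cm goal-axes [-0.09  0.14  0.18] turn [-0.003 -0.002 -0.001]
```

Gripped at 28.2 mm. I'll lift along the arc.

Call:
apply_moves(
  targets=[
    {"x": 0.03, "y": 0, "z": -0.8, "ax": 0, "ay": 0, "az": 0, "claw": 0.8},
    {"x": 0.09, "y": 0, "z": -1.2, "ax": 0, "ay": 0, "az": 0, "claw": 0.8},
    {"x": 0.15, "y": 0, "z": -1.2, "ax": 0, "ay": 0, "az": 0, "claw": 0.8},
    {"x": 0.2, "y": 0, "z": -1.2, "ax": 0, "ay": 0, "az": 0, "claw": 0.8},
    {"x": 0.25, "y": 0, "z": -1.2, "ax": 0, "ay": 0, "az": 0, "claw": 0.8},
    {"x": 0.3, "y": 0, "z": -1.1, "ax": 0, "ay": 0, "az": 0, "claw": 0.8},
    {"x": 0.2, "y": 0, "z": -0.5, "ax": 0, "ay": 0, "az": 0, "claw": 0.8},
    {"x": 0, "y": 0, "z": 0, "ax": 0, "ay": 0, "az": 0, "claw": 0.8},
  ],
)

```text
t: 17.12
ee_pos: [583.0, 22.0, 162.0]
orientation: [[0.994, -0.111, 0.003], [-0.111, -0.994, 0.004], [0.002, -0.004, -1.0]]
wrist_force: [1.7, 0.7, -2.9]
opening: 27.8
```

```bash
cat > arc.py <<'E'
from d import *
a=-0.11;s=robot.sense();O=np.array(s['orientation']);p=np.array(s['ee_pos']);g=p-19*O[:,2]
u=np.array([np.cos(a),np.sin(a),0]);g0=np.array([570.3,23.5,103]);H=g0+240*u;H[2]=100
th=np.arctan2(g[2]-100,(H-g)@u);print('theta est',th.round(3),'radius',np.hypot(g[2]-100,(H-g)@u).round(1))
G=H-240*np.cos(.785)*u+[0,0,240*np.sin(.785)]+[0,0,0]
delta(*(G-[0,0,19]),a)
E
python3 arc.py
```

```text
theta est 0.342 radius 241.3
t 17.12 ee [583.  22. 162.] open 27.8 F [ 1.7  0.7 -2.9]
cm now-axes [ 5.77 -0.05 -8.85] cm goal-axes [ 5.75 -0.01 -8.86] turn [-0.004 -0.002 -0.001]
```

Call:
apply_moves(
  targets=[
    {"x": 0.35, "y": 0, "z": -0.9, "ax": 0, "ay": 0, "az": 0, "claw": 0.8},
    {"x": 0.49, "y": 0, "z": -1.1, "ax": 0, "ay": 0, "az": 0, "claw": 0.8},
    {"x": 0.54, "y": 0, "z": -1.07, "ax": 0, "ay": 0, "az": 0, "claw": 0.8},
    {"x": 0.6, "y": 0, "z": -1.04, "ax": 0, "ay": 0, "az": 0, "claw": 0.8},
    {"x": 0.65, "y": 0, "z": -1.0, "ax": 0, "ay": 0, "az": 0, "claw": 0.8},
    {"x": 0.7, "y": 0, "z": -0.98, "ax": 0, "ay": 0, "az": 0, "claw": 0.8},
    {"x": 0.6, "y": 0, "z": -0.8, "ax": 0, "ay": 0, "az": 0, "claw": 0.8},
    {"x": 0.3, "y": 0, "z": -0.4, "ax": 0, "ay": 0, "az": 0, "claw": 0.8},
    {"x": 0, "y": 0, "z": 0, "ax": 0, "ay": 0, "az": 0, "claw": 0.8},
    {"x": 0, "y": 0, "z": 0, "ax": 0, "ay": 0, "az": 0, "claw": 0.8},
  ],
)

```text
t: 18.38
ee_pos: [626.9, 16.7, 238.7]
orientation: [[0.994, -0.111, -0.001], [-0.111, -0.994, 0.004], [-0.002, -0.004, -1.0]]
wrist_force: [-1.7, 1.9, -2.1]
opening: 27.8
```

```bash
python3 arc.py
```

```text
theta est 0.711 radius 241.6
t 18.38 ee [626.9  16.7 238.7] open 27.8 F [-1.7  1.9 -2.1]
cm now-axes [ 1.32 -0.06 -1.19] cm goal-axes [ 1.32 -0.06 -1.19] turn [-0.004  0.002 -0.001]
```

Call:
apply_moves(
  targets=[
    {"x": 0.5, "y": 0, "z": -0.5, "ax": 0, "ay": 0, "az": 0, "claw": 0.8},
    {"x": 0.55, "y": 0, "z": -0.5, "ax": 0, "ay": 0, "az": 0, "claw": 0.8},
    {"x": 0.2, "y": 0, "z": -0.2, "ax": 0, "ay": 0, "az": 0, "claw": 0.8},
    {"x": 0, "y": 0, "z": 0, "ax": 0, "ay": 0, "az": 0, "claw": 0.8},
    {"x": 0, "y": 0, "z": 0, "ax": 0, "ay": 0, "az": 0, "claw": 0.8},
    {"x": 0, "y": 0, "z": 0, "ax": 0, "ay": 0, "az": 0, "claw": 0.8},
  ],
)

```text
t: 19.12
ee_pos: [639.0, 15.2, 251.6]
orientation: [[0.994, -0.111, -0.004], [-0.111, -0.994, 0.004], [-0.005, -0.003, -1.0]]
wrist_force: [-1.6, 1.8, -0.0]
opening: 28.1
```

```bash
python3 arc.py
python3 - <<'E'
from m import *
f=shot('side','side5.png')
a=cv2.resize(f['image'][150:310,200:400],None,fx=4,fy=4,interpolation=cv2.INTER_CUBIC)[:600]
cv2.imwrite('pics/crop5.png',a[:,:,::-1])
for lo,hi,n in [((20,120,60),(35,255,255),'yel'),((3,80,40),(18,255,255),'cop')]:
  for s,c in blob(f,lo,hi,(200,240,300,300)): print(n,s,c.round(1))
for t in (0,.68,.785,.89):
  a=-.11;u=np.array([np.cos(a),np.sin(a),0]);H=np.array([570.3,23.5,100])+240*u;v=np.array([-u[1],u[0],0])
  print(t,[proj(f,H-200*np.cos(t)*u+[0,0,200*np.sin(t)]+k*v).round(0) for k in(-100,100)],[proj(f,H-240*np.cos(t)*u+[0,0,240*np.sin(t)]).round()])
E
```

```text
theta est 0.785 radius 241.3
t 19.12 ee [639.   15.2 251.6] open 28.1 F [-1.6  1.8 -0. ]
cm now-axes [ 0.1  -0.07  0.09] cm goal-axes [ 0.1  -0.07  0.09] turn [-0.003  0.005 -0.001]
yel [240 252  18  20 296] [248.6 261.4]
cop [232 261  35  30 697] [248.8 278. ]
0 [array([313., 243.]), array([267., 210.])] [array([278., 231.])]
0.68 [array([328., 196.]), array([279., 165.])] [array([293., 176.])]
0.785 [array([332., 189.]), array([283., 159.])] [array([298., 167.])]
0.89 [array([337., 182.]), array([288., 152.])] [array([304., 159.])]
```

View pics/crop5.png

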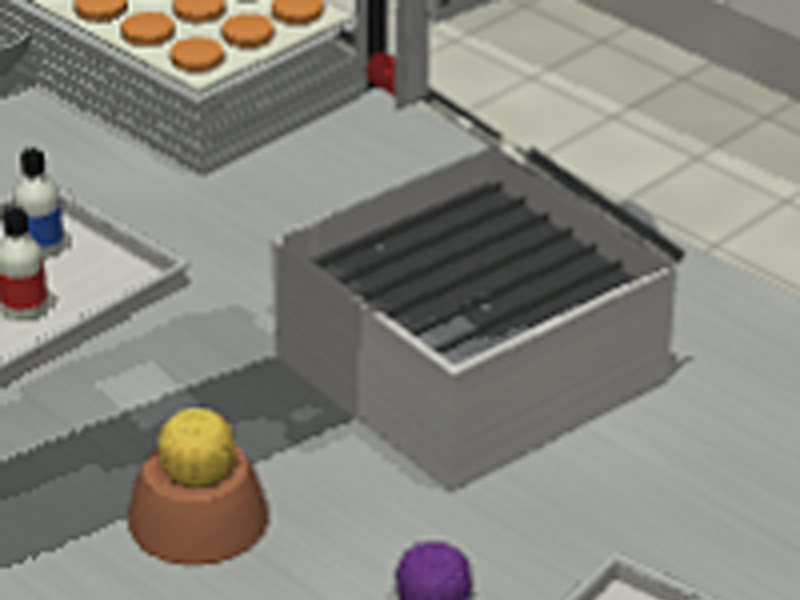

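The flap is open and seen almost edge-on. The red grip sits between the fingers at about (296,168), against (298,167) predicted for 45°. The sweet (248.6,261.4) and the mould have not moved. One still pause and a check before I hand in.

Call:
apply_moves(
  targets=[
    {"x": 0, "y": 0, "z": 0, "ax": 0, "ay": 0, "az": 0, "claw": 0.8},
    {"x": 0, "y": 0, "z": 0, "ax": 0, "ay": 0, "az": 0, "claw": 0.8},
    {"x": 0, "y": 0, "z": 0, "ax": 0, "ay": 0, "az": 0, "claw": 0.8},
    {"x": 0, "y": 0, "z": 0, "ax": 0, "ay": 0, "az": 0, "claw": 0.8},
  ],
)

```text
t: 19.68
ee_pos: [638.9, 15.2, 251.5]
orientation: [[0.994, -0.111, -0.004], [-0.111, -0.994, 0.004], [-0.005, -0.003, -1.0]]
wrist_force: [-2.2, 1.3, -0.0]
opening: 28.0
```

```bash
python3 arc.py; python3 -c "
from m import *
f=shot('side');g=shot('side')
for q in (f,g):
  print([(s[:2],c.round(1)) for s,c in blob(q,(0,150,60),(5,255,255),(280,155,310,185))+blob(q,(173,150,60),(180,255,255),(280,155,310,185))])
print(np.abs(robot.sense()['qvel']).max(), robot.sense()['wrist_force'])"; python3 arc.py
```

```text
theta est 0.784 radius 241.3
t 19.68 ee [638.9  15.2 251.5] open 28.0 F [-2.2  1.3 -0. ]
cm now-axes [ 0.11 -0.07  0.08] cm goal-axes [ 0.11 -0.07  0.08] turn [-0.003  0.005 -0.001]
[(array([292, 163], dtype=int32), array([294.7, 167.1]))]
[(array([292, 163], dtype=int32), array([294.7, 167.1]))]
0.0021010139698857204 [-3.14827457  1.0091072  -0.07616474]
theta est 0.784 radius 241.3
t 19.77 ee [638.9  15.3 251.5] open 27.9 F [-3.1  1.  -0.1]
cm now-axes [ 0.11 -0.06  0.08] cm goal-axes [ 0.11 -0.06  0.08] turn [-0.003  0.005 -0.001]
```

```bash
python3 -c "
from plant import robot
print(robot.close_job())"
```

```text
the job is handed in; nothing more can be done
None
```

The job is handed in after about 19.8 s of the 56 s allowed. The yellow sweet stands on the mould and the gripper is holding the flap at about 45°; no verdict is reported, so this rests on my own checks.

- **Sweet:** I took it from the middle of the tray with a 7 N grip, set it down on the mould and let go while the flap was shut. In the last side view with the flap open it stood upright at pixel (248.6,261.4); (248.6,261.5) would be dead centre.
- **Mould:** it had not moved in that view. I did not re-measure the white sweets, bottles, cutter or spatula afterwards, but nothing touched them that I could see.
- **Flap:** the red grip was pinched at 18 N, with the finger opening steady at 28 mm. The arm pose gives a flap angle of 0.784 rad, and the arm was standing still (joint speeds about 0.002 rad/s).

**Readings that did not fully agree:**
- The wrist force at the end was mostly sideways, about −3 N in x and 0 N in z, instead of the 2–3 N vertical load expected.
- The spacing of the white sweets measured 156 mm instead of 150 mm, which had no effect on the job.

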